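Put away the core rings and shut the chest flap

ROBOT

A 7-joint arm with a two-finger parallel gripper is mounted at the origin on the work surface. World frame = base frame: x ahead of the robot, y to its left, z up, the work surface at z = 0. Lengths are in m, angles in rad, forces in N, time in s.
With the tool pointing down it reaches from about 0.425 to 0.875 m from the base axis. Payload 4.7 kg.
Tool frame: the origin (TCP) lies midway between the tips of the shut fingers; the grasp point (between the pads) lies 19 mm behind it; z points along the fingers, y is the line along which they close (so a half turn about z gives the same grasp; the last joint's range is limited). The gripper opens to 87 mm and grips with 3 to 60 N. Pads are 19 mm wide; open, the fingers measure 117 mm over their backs; the gripper's body (75 mm by 190 mm) begins 51 mm behind the grasp point.
Start: joints at [1.344, 0.321, -0.07, 1.45, 0.023, 1.371, -0.057], TCP at [0.155, -0.631, 0.223] pointing down, gripper open.
Joint ranges: [-2.86, 2.86], [-0.3, 2.09], [-1.38, 1.24], [0.06, 2.45], [-1.56, 4.7], [0.09, 2.05], [-2.69, 2.69]. Speed limits (rad/s): [2.57, 2.57, 3.14, 3.14, 3.14, 3.14, 3.14].

INTERFACE

Orientations are given as a rotation vector (axis times angle).
In Python, from bench import ctrl gives the robot as it stands.
- The arm moves only by the shell command python3 inch.py [FORCE], which reads ROWS from standard input. ROWS is a JSON object whose key "deltas" holds a list of rows, 1 to 20 of them, each of 5 numbers: dx, dy, dz in units of 20 mm, then a turn about the tool's z in units of 0.25 rad, then the opening from 0.0 (shut) to 1.0 (fully open); each row is the pose to reach, as a shift and turn from the pose commanded when the command began, along the tool's axes at that moment; what a row does not reach only later rows make up. A row lasts 1/10 s, in which the tool goes at most 0.05 m and 0.15 rad, less where a joint would pass 70% of its speed; a pose out of reach is approached as far as the arm can. The fingers move at their own pace and stop on an object; FORCE is the grip in N (left out, the last holds). Time passes only in rows, so rows that do not move let the fingers close. It prints the time, the measured TCP pose, the force, the opening and the grip force at its end. Input that does not fit is refused with a message, and nothing moves.
- ctrl.get_state(): the state, without advancing time (a new reading comes with each control period).
- ctrl.get_image(name): name is "side" or "top"; returns the picture (480x640x3 uint8, red, green, blue); there is no depth.
- ctrl.camera_model(name): a dict with "vertical_fov" (degrees; the focal length in pixels is half the picture's height over the tangent of half this angle, whatever the lens; pixels are square), "cx", "cy" (the principal point, pixels), "rvec" (rotation vector, rad) and "tvec" (3), from world to camera coordinates, as OpenCV has them. Camera axes: x right, y down, z forward; pixel columns grow to the right and rows downward; lengths in m; the calibration is good to about 2 mm. A picture is of the moment at which its call begins. camera_model takes no time and is no camera call.
- ctrl.close_job(): hands the job in; it is judged then, once.
The state is a dict: "time": time; "joint_positions": joint angles; "qd": joint speeds; "joint_torque": joint torques, N m; "position": TCP position; "tool_rot": TCP orientation; "ft_force": force on the tool from outside, world axes, zero at the start; "torque": the same for the moment, N m; "grip_width": opening from 0.0 (shut) to 1.0 (fully open); "grip_force": force on a finger pad.
Only numpy, scipy, OpenCV 4.12 (cv2) and the standard library are available. Lean on these libraries where they do the work, as an engineer would, in place of code of your own. Each camera call takes 0.05 s, during which the arm holds its last target. There are 200 camera calls.

TASK

Put both brass core rings away in the green sample chest: stand them upright on the floor of its open bay, setting them down rather than dropping them. Then swing the chest's flap up past vertical and lower it gently, under control all the way and not letting it fall, until it lies fully shut over the rings; let go of it. Leave the white dish and the blue scoop as they are.

Things in the scene. Friction and masses are not known exactly. Their poses are not given: they have to be found in the camera images.
- chest: Green steel sample chest, fixed. Origin on the counter below the hinge line; x along the hinge, y from the hinge across the bay, z up. Bay: open-topped box, inside x -90 to 90 mm, y 10 to 134 mm, floor 6 mm above the counter, 5 mm walls, rim at 78 mm. On the -y side two rubber-topped posts (x -70 and 70, y -120 mm) carry the open flap.
- bay (a point): Centre of the bay floor: 72 mm from the hinge line along the chest's +y, 6 mm above the counter. Same axes as the chest.
- flap_hinge (a point): Middle of the flap's hinge line, 82 mm above the counter; the hinge axis is the chest's x.
- flap_bar (a point): Middle of the flap's red round grip bar: 12 mm diameter, 110 mm free length, parallel to the hinge, 186 mm from it. It stands 46 mm clear of the flap's free edge on two thin arms at its ends, so a finger fits on either side; held lightly, the bar can turn between the finger pads as the flap swings. Its y axis points away from the hinge along the flap.
- flap (a joint): Angle of the flap, a steel sheet 190 x 134 x 4 mm, 0.35 kg (varies): 0 = level, shut on the bay (its stop), 1.57 = upright, 3.14 = level, fully open on the posts at -y, where it starts. Bar at chest y = 186 cos(angle), z = 82 + 186 sin(angle) mm. The hinge is nearly free: let go, the flap falls either way; about 1.5 N at the bar lifts it.
- ring_a: Dull brass core ring, an open tube 58 mm outside diameter, 50 mm inside, 60 mm high, about 0.34 kg (varies), loose, standing on the cork mat. Origin at its centre (30 mm above whatever it stands on), z along its axis. Its two ends are alike; it is one of two identical rings.
- ring_b: Dull brass core ring, an open tube 58 mm outside diameter, 50 mm inside, 60 mm high, about 0.34 kg (varies), loose, standing on the cork mat. Origin at its centre (30 mm above whatever it stands on), z along its axis. Its two ends are alike; it is one of two identical rings.
- mat: Cork mat 260 x 320 mm, 4 mm thick, lying fixed on the counter, carrying the two rings and the scoop. Origin at the centre of its underside.
- dish: White porcelain evaporating dish, 100 mm across, 40 mm high, loose and fragile; origin at the centre of its underside. To be left alone.
- scoop: Blue enamelled steel scoop about 200 mm long, 56 mm wide, 30 mm high, lying loose on the mat beside the rings, x from its handle towards its mouth; origin under its middle. To be left alone.
- vise: Small grey bench vise with brass jaws, fixed to the counter, about 150 x 90 mm and 106 mm high; origin at the centre of its base. Only in the way.

How it is judged:
On the way, in this order (a step that is already met when the one before it is completed fails the run):
1. both rings stand upright on the bay floor, let go, while the flap is still open (x of ring_a in the frame of chest between -0.085 and 0.085 m and y of ring_a in the frame of chest between 0.012 and 0.132 m and z of each of ring_a, ring_b in the frame of chest below 0.041 m and angle between the z axis of each of ring_a, ring_b and the z axis of chest, either way round below 0.12 rad and x of ring_b in the frame of chest between -0.085 and 0.085 m and y of ring_b in the frame of chest between 0.012 and 0.132 m and value of joint flap above 1.7 rad and contact force between the fingers and ring_a below 0.2 N and contact force between the fingers and ring_b below 0.2 N), for 0.2 s.
2. the flap has been swung past vertical towards the bay (value of joint flap below 1.4 rad), for 0.1 s.
At the end, for the whole second after the job is handed in: The flap lies shut (within 0.04 rad of its stop) and still; both rings stand upright (within 0.12 rad, either end up) on the bay floor (within 5 mm), at rest (x of ring_a in the frame of chest between -0.085 and 0.085 m and y of ring_a in the frame of chest between 0.012 and 0.132 m and z of each of ring_a, ring_b in the frame of chest below 0.041 m and angle between the z axis of each of ring_a, ring_b and the z axis of chest, either way round below 0.12 rad and x of ring_b in the frame of chest between -0.085 and 0.085 m and y of ring_b in the frame of chest between 0.012 and 0.132 m and value of joint flap below 0.04 rad and linear speed of each of ring_a, ring_b below 0.02 m/s and velocity of joint flap between -0.1 and 0.1 rad/s); the robot touches nothing.
It fails at once if the flap falls or is slammed: closing faster than 1.8 rad/s once past vertical (value of joint flap below 1.5 rad and velocity of joint flap below -1.8 rad/s).
It fails at once if the open flap is thrown back onto its posts: faster than 2.5 rad/s near them (value of joint flap above 2.6 rad and velocity of joint flap above 2.5 rad/s).
It fails at once if a ring is dropped into the bay: faster than 0.6 m/s in there ((horizontal distance between ring_a and bay below 0.09 m and height (world z) of ring_a below 0.06 m and linear speed of ring_a above 0.6 m/s) or (horizontal distance between ring_b and bay below 0.09 m and height (world z) of ring_b below 0.06 m and linear speed of ring_b above 0.6 m/s)).
It fails at once if the dish is disturbed: moved more than 20 mm (distance of dish from where it was at the start of the episode above 0.02 m).
It fails at once if the scoop is disturbed: moved more than 20 mm (distance of scoop from where it was at the start of the episode above 0.02 m).
It also fails if it takes over 72 s, if anything falls off the work surface, if the arm or the gripper's body presses on something with over 40 N, if the wrist force passes 120 N, or if a joint passes its speed limit or range.

## Working session

There is one attempt and no reset: what is moved stays moved. The work goes in short steps, Python scripts to look and compute and a shell command to move; the robot and the scene stay as the last step left them, time stands still between calls to the robot, and variables do not carry over. Pictures are saved under pics/ and viewed, at most 10 in all, crops included, and the job is handed in when it is done.

```bash
ls; mkdir -p pics; python3 - <<'E'
from bench import ctrl
import cv2
for n in("side","top"):
    im=ctrl.get_image(n); cv2.imwrite(f"pics/{n}0.png",im[:,:,::-1])
    print(n,ctrl.camera_model(n))
s=ctrl.get_state();print({k:s[k] for k in("time","position","tool_rot","grip_width")})
E
```

```text
bench.py
inch.py
pics
side {'vertical_fov': 46.46669786029427, 'cx': 322.17651334585014, 'cy': 252.5175451019452, 'rvec': array([ 0.65386228, -2.78286544,  0.95223465]), 'tvec': array([0.52733067, 0.27125941, 1.18898582])}
top {'vertical_fov': 46.96167532315022, 'cx': 322.5879784714787, 'cy': 228.55980129969583, 'rvec': array([ 2.18234684, -2.13940305,  0.14425352]), 'tvec': array([-0.03303243,  0.62483467,  1.38863273])}
{'time': 0.1, 'position': array([ 0.15483927, -0.63077997,  0.22155854]), 'tool_rot': array([-3.11715189e+00, -3.77160145e-01,  4.70410188e-04]), 'grip_width': 1.0007547834209016}
```

View pics/side0.png

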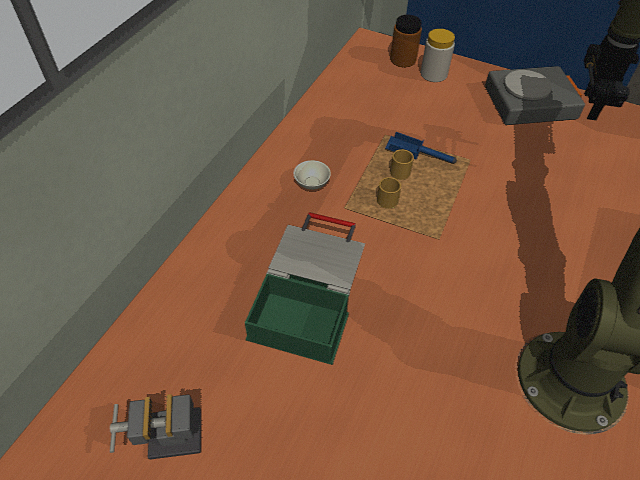

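View pics/top0.png

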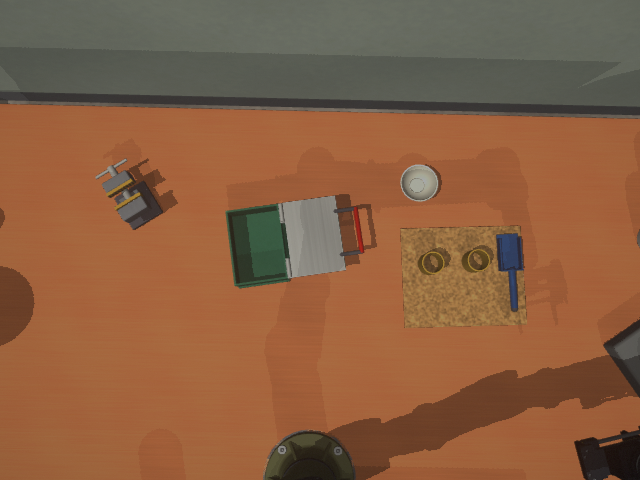

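The side view shows the rings at about (402,163) and (389,192), the chest at (300,310) and the red bar at (330,220). The top view shows the rings at (432,262) and (479,259), the scoop close to the right-hand ring, the bar at (359,230), and the bay's far rim from (227,210) to (237,287).

```bash
cat > vis.py <<'E'
import numpy as np, cv2
from bench import ctrl
def cam(n):
    m=ctrl.camera_model(n); f=240/np.tan(np.radians(m["vertical_fov"])/2)
    K=np.array([[f,0,m["cx"]],[0,f,m["cy"]],[0,0,1]]); R=cv2.Rodrigues(m["rvec"])[0]
    return K,R,m["tvec"]
def plane(n,uv,z):
    K,R,t=cam(n); uv=np.atleast_2d(uv).astype(float)
    d=np.c_[uv,np.ones(len(uv))]@np.linalg.inv(K).T@R; c=-R.T@t
    return c+d*((z-c[2])/d[:,2])[:,None]
def tri(us,ut):
    P=[K@np.c_[R,t] for K,R,t in(cam("side"),cam("top"))]
    X=cv2.triangulatePoints(P[0],P[1],np.array(us,float).reshape(2,1),np.array(ut,float).reshape(2,1))[:3]
    return (X[:3]/1 if 0 else None) if False else _h(P,us,ut)
def _h(P,us,ut):
    X=cv2.triangulatePoints(P[0],P[1],np.array(us,float).reshape(2,1),np.array(ut,float).reshape(2,1))
    return (X[:3]/X[3]).ravel()
def proj(n,X):
    K,R,t=cam(n); p=K@(R@np.asarray(X,float)+t); return p[:2]/p[2]
E
sed -i '/X=cv2.*\[:3\]$/d; s/return (X\[:3\]\/1.*$/return _h(P,us,ut)/' vis.py
python3 - <<'E'
import cv2,numpy as np
from vis import *
out=[]
S={}
for n,(x,y) in(("side",(345,125)),("top",(395,215))):
    im=cv2.imread(f"pics/{n}0.png"); h=cv2.cvtColor(im,cv2.COLOR_BGR2HSV)
    red=((h[...,0]<4)|(h[...,0]>176))&(h[...,1]>190)&(h[...,2]>90)
    k,l,st,c=cv2.connectedComponentsWithStats(red.astype(np.uint8))
    i=1+np.argmax(st[1:,4]); r=cv2.minAreaRect(np.argwhere(l==i)[:,::-1].astype(np.float32)); print(n,"bar",st[i],r); S[n]=c[i]
    out.append(cv2.resize(im[y:y+110,x:x+130],None,fx=4,fy=4,interpolation=cv2.INTER_NEAREST)[:, :400 if n=="side" else 390])
cv2.imwrite("pics/crop.png",np.hstack(out))
print("bar",tri(S["side"],S["top"]))
E
```

```text
side bar [309 213  46  13 177] ((331.13519287109375, 219.5321807861328), (46.09248352050781, 4.215493202209473), 13.392498016357422)
top bar [354 207  10  45 166] ((358.010986328125, 229.0733642578125), (44.848262786865234, 3.9557456970214844), 81.46923065185547)
bar [ 0.61920126 -0.10953988  0.08414544]
```

View pics/crop.png

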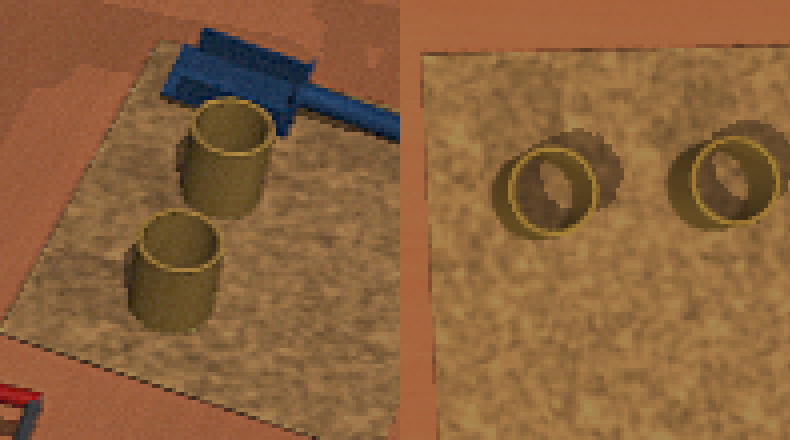

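The crop shows the bright ring rims. In side pixels they are centred near (403,157) and (390,185), in top pixels near (479,260) and (433,263). I'll refine these and measure the chest.

```bash
python3 - <<'E'
import cv2,numpy as np
from vis import *
I={n:cv2.imread(f"pics/{n}0.png") for n in("side","top")}
g={"side":[(403,157),(390,185)],"top":[(479,260.3),(433.4,263)]}
C={}
for n in I:
    h=cv2.cvtColor(I[n],cv2.COLOR_BGR2HSV)
    for k,(u,v) in enumerate(g[n]):
        yy,xx=np.mgrid[:480,:640]; a,b=(10.7,7.2) if n=="side" else (11,11)
        rr=np.hypot((xx-u)/a,(yy-v)/b)
        m=(rr<1.25)&(rr>.72)&(h[...,0]>=21)&(h[...,0]<=28)&(h[...,1]>130)&(h[...,2]>105)
        p=np.argwhere(m)[:,::-1].astype(np.float32)
        e=cv2.fitEllipse(p); C[n,k]=e[0]; print(n,k,len(p),np.round(e[0],1),np.round(e[1],1))
for k in(0,1):
    print("ring top",tri(C["side",k],C["top",k]), "z=.064:",plane("side",C["side",k],.064)[0][:2],plane("top",C["top",k],.064)[0][:2])
# chest
for n in I:
    h=cv2.cvtColor(I[n],cv2.COLOR_BGR2HSV)
    m=((h[...,0]>60)&(h[...,0]<95)&(h[...,1]>100)).astype(np.uint8)
    k,l,st,c=cv2.connectedComponentsWithStats(m); i=1+np.argmax(st[1:,4])
    ct=cv2.findContours((l==i).astype(np.uint8),0,2)[0][0]
    q=cv2.approxPolyDP(cv2.convexHull(ct),4,True)[:,0]; print(n,"green",st[i],q.tolist())
    if n=="top": print(plane("top",q,.078))
    # flap
E
python3 - <<'E'
import cv2,numpy as np
from vis import *
I={n:cv2.imread(f"pics/{n}0.png") for n in("side","top")}
h=cv2.cvtColor(I["top"],cv2.COLOR_BGR2HSV); print(h[263,418:449].tolist())
g={"side":[(403,157),(390,185)],"top":[(479,260.3),(433.4,263)]}
C={}
for n in I:
    h=cv2.cvtColor(I[n],cv2.COLOR_BGR2HSV)
    for k,(u,v) in enumerate(g[n]):
        a,b=(10.7,7.2) if n=="side" else (11,11)
        # brightest R+G-2B pixel along radial lines near the expected rim
        s=(I[n].astype(int)@np.array([-2,1,1])).astype(np.float32); p=[]
        for t in np.arange(0,2*np.pi,.1):
            r=np.arange(.8,1.2,.02)
            x=(u+a*r*np.cos(t)).astype(np.float32)[None];y=(v+b*r*np.sin(t)).astype(np.float32)[None]
            w=cv2.remap(s,x,y,1)[0]; j=np.argmax(w); p.append((x[0,j],y[0,j]))
        e=cv2.fitEllipse(np.array(p,np.float32)); C[n,k]=e[0]; print(n,k,len(p),np.round(e[0],1),np.round(e[1],1))
for k in(0,1):
    print("ring top",tri(C["side",k],C["top",k]), "z=.064:",plane("side",C["side",k],.064)[0][:2],plane("top",C["top",k],.064)[0][:2])
for n in I:
    h=cv2.cvtColor(I[n],cv2.COLOR_BGR2HSV)
    m=((h[...,0]>60)&(h[...,0]<95)&(h[...,1]>100)).astype(np.uint8)
    k,l,st,c=cv2.connectedComponentsWithStats(m); i=1+np.argmax(st[1:,4])
    ct=cv2.findContours((l==i).astype(np.uint8),0,2)[0][0]
    q=cv2.approxPolyDP(cv2.convexHull(ct),4,True)[:,0]; print(n,"green",st[i],q.tolist())
    if n=="top": print(plane("top",q,.078))
    h=cv2.cvtColor(I[n],cv2.COLOR_BGR2HSV)
    m=((h[...,0]>100)&(h[...,0]<130)&(h[...,1]>110)).astype(np.uint8); m[:,:380]=0
    if n=="side": m[:130]=0
    k,l,st,c=cv2.connectedComponentsWithStats(m); i=1+np.argmax(st[1:,4]); print("scoop",st[i])
    if n=="top":
        q=cv2.boxPoints(cv2.minAreaRect(np.argwhere(l==i)[:,::-1].astype(np.float32))); print(plane("top",q,.02)[:,:2])
print("dish",plane("top",(420,183),.04))
E
```

```text
[[18, 161, 90], [18, 167, 87], [18, 161, 87], [19, 163, 86], [21, 174, 158], [19, 163, 128], [16, 146, 98], [16, 138, 87], [16, 141, 85], [15, 142, 88], [16, 140, 91], [16, 143, 100], [16, 147, 99], [16, 143, 100], [16, 143, 141], [16, 146, 138], [16, 146, 138], [16, 145, 137], [16, 142, 131], [16, 144, 129], [18, 161, 92], [18, 156, 88], [19, 166, 86], [19, 168, 88], [19, 172, 86], [21, 175, 157], [19, 167, 124], [16, 142, 90], [16, 138, 89], [16, 139, 88], [16, 143, 89]]
side 0 63 [402.7 156.4] [13.3 19.7]
side 1 63 [389.8 184.7] [15.  20.8]
top 0 63 [478.4 259.8] [20.7 21.6]
top 1 63 [432.7 262.4] [20.9 21.6]
ring top [ 0.5504666  -0.41583001  0.06410968] z=.064: [ 0.55032961 -0.41598491] [ 0.55064534 -0.41582434]
ring top [ 0.5415123  -0.29988556  0.06541138] z=.064: [ 0.54168111 -0.30129583] [ 0.5418169  -0.30013007]
side green [ 245  274  103   90 3505] [[267, 274], [320, 282], [347, 295], [347, 316], [332, 363], [246, 339], [245, 322]]
scoop [385 132  69  31 702]Traceback (most recent call last):
  File "<stdin>", line 23, in <module>
    return _wrapfunc(a, 'argmax', axis=axis, out=out, **kwds)
    return bound(*args, **kwds)
ValueError: attempt to get argmax of an empty sequence
```

Both ring tops come out at z ≈ 0.064, as they must (4 + 60 mm). Next are the chest and the scoop.

```bash
python3 - <<'E'
import cv2,numpy as np
from vis import *
I={n:cv2.imread(f"pics/{n}0.png") for n in("side","top")}
h=cv2.cvtColor(I["top"],cv2.COLOR_BGR2HSV); print(h[245,[229,255,270]].tolist(),h[250,511].tolist(),h[290,514].tolist())
Q={}
for n in I:
    b,g,r=[I[n][...,i].astype(int) for i in range(3)]
    m=((g>1.2*r)&(g>b+5)).astype(np.uint8)
    k,l,st,c=cv2.connectedComponentsWithStats(m); i=1+np.argmax(st[1:,4])
    q=cv2.approxPolyDP(cv2.convexHull(np.argwhere(l==i)[:,::-1].astype(np.int32)),3,True)[:,0]; print(n,"green",st[i],q.tolist())
    if n=="top": print(plane("top",q,.078).round(4).tolist())
    if n=="top":
        m=((b>1.3*r)&(b>g+8)).astype(np.uint8); m[:,:480]=0
        k,l,st,c=cv2.connectedComponentsWithStats(m); i=1+np.argmax(st[1:,4]); print("scoop",st[i])
        q=cv2.boxPoints(cv2.minAreaRect(np.argwhere(l==i)[:,::-1].astype(np.float32))); print(plane("top",q,.02)[:,:2])
print("dish",plane("top",(420,183),.04))
print("far rim corners tri",tri((246,322),(227,210)),tri((334,346),(237,287)))
E
```

```text
[[19, 117, 118], [68, 92, 89], [68, 90, 88]] [111, 126, 95] [112, 123, 95]
side green [ 245  274  104   91 6653] [[348, 295], [347, 316], [331, 364], [246, 340], [245, 321], [267, 274], [289, 274], [325, 283]]
top green [ 226  204   63   84 3288] [[288, 280], [235, 285], [226, 211], [277, 204], [285, 228]]
[[0.49, 0.0631, 0.078], [0.4751, 0.194, 0.078], [0.6601, 0.2238, 0.078], [0.6806, 0.096, 0.078], [0.62, 0.0741, 0.078]]
scoop [497 234  27  74 950]
[[ 0.62030365 -0.47759982]
 [ 0.62900611 -0.53740507]
 [ 0.43817943 -0.55640731]
 [ 0.42981537 -0.49755487]]
dish [[ 0.75050143 -0.27292608  0.04      ]]
far rim corners tri [0.66124649 0.22136656 0.07366806] [0.46978254 0.18920653 0.0741702 ]
```

Checks:
- The bar-to-far-rim distance measures 323 mm, against 325 mm expected.
- The rim direction and the bar-to-rim direction agree: chest y is about (-0.160, 0.987).
- The bar height measures 84 mm, against 82 mm.

One tool yaw, closing along chest y, suits every step. I'll write a helper for the offsets.

```bash
cat > go.py <<'E'
import sys,numpy as np,cv2
from bench import ctrl
Y=np.array([-.160,.987,0]);X=np.array([.987,.160,0]);H=np.array([.5895,.073,0])
P=dict(A=[.5505,-.4158,0],B=[.5417,-.3003,0],p1=H+.042*X+.072*Y,p2=H-.042*X+.072*Y,bar=H-.186*Y)
s=ctrl.get_state();R=cv2.Rodrigues(s["tool_rot"])[0]
for a in sys.argv[1:]:
    n,z=a.split(":");t=np.array(P[n],float);t[2]=float(z);print(a,t.round(4),"d",(R.T@(t-s["position"])).round(4))
c=np.cross(R[:,1],-Y)@R[:,2];print("t",s["time"],"turn",round(float(np.arcsin(c)),3),"tilt",R[2,2],"f",s["ft_force"].round(1),"grip",s["grip_width"],s["grip_force"])
E
python3 go.py A:.15 A:.03 bar:.1
```

```text
A:.15 [ 0.5505 -0.4158  0.15  ] d [ 0.4355 -0.1143  0.0717]
A:.03 [ 0.5505 -0.4158  0.03  ] d [ 0.4355 -0.1141  0.1917]
bar:.1 [ 0.6193 -0.1106  0.1   ] d [ 0.5751 -0.3942  0.1222]
t 0.1 turn 0.08 tilt -0.9999984992610509 f [ 0.2  1.  -0.2] grip 1.0007547834209016 0.0
```

Careful with the scale: shifts go in units of 20 mm and turns go in units of 0.25 rad. That gives: 0.4355 m is 21.775, 0.425 m is 21.25, 0.08 rad is 0.32.

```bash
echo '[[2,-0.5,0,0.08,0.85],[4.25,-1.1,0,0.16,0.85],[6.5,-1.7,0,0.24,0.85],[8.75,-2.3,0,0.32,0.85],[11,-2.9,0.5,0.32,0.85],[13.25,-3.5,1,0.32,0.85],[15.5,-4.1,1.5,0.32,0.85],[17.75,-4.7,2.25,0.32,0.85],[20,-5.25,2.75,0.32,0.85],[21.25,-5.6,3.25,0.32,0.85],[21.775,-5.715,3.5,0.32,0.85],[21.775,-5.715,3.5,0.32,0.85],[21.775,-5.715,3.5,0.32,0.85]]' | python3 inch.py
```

```text
refused: ROWS must be an object with the rows under "deltas". Nothing was moved.
```

The call was refused and nothing moved: it wants an object with the rows under "deltas". Same move again in that form.

```bash
echo '{"deltas":[[2,-0.5,0,0.08,0.85],[4.25,-1.1,0,0.16,0.85],[6.5,-1.7,0,0.24,0.85],[8.75,-2.3,0,0.32,0.85],[11,-2.9,0.5,0.32,0.85],[13.25,-3.5,1,0.32,0.85],[15.5,-4.1,1.5,0.32,0.85],[17.75,-4.7,2.25,0.32,0.85],[20,-5.25,2.75,0.32,0.85],[21.25,-5.6,3.25,0.32,0.85],[21.775,-5.715,3.5,0.32,0.85],[21.775,-5.715,3.5,0.32,0.85],[21.775,-5.715,3.5,0.32,0.85]]}' | python3 inch.py; python3 go.py A:.03
```

```text
time: 1.4
position: [0.5488, -0.4184, 0.1526]
tool_rot: [3.131, 0.249, -0.003]
ft_force: [0.0, -1.1, 0.2]
grip_width: 0.846
grip_force: 0.0
A:.03 [ 0.5505 -0.4158  0.03  ] d [ 0.0023 -0.0024  0.1226]
t 1.4 turn -0.002 tilt -0.9999979998057388 f [ 0.  -1.1  0.2] grip 0.8462412954709293 0.0
```

```bash
echo '{"deltas":[[0.1,-0.11,1.5,0,0.85],[0.1,-0.11,3.25,0,0.85],[0.1,-0.11,4.75,0,0.85],[0.1,-0.11,5.6,0,0.85],[0.1,-0.11,6,0,0.85],[0.1,-0.11,6,0,0.85],[0.1,-0.11,6,0,0.85]]}' | python3 inch.py; python3 go.py A:.03; echo '{"deltas":[[0,0,0,0,0.5],[0,0,0,0,0.5],[0,0,0,0,0.5],[0,0,0,0,0.5],[0,0,0,0,0.5],[0,0,0,0,0.5]]}' | python3 inch.py 25
```

```text
time: 2.1
position: [0.553, -0.415, 0.0344]
tool_rot: [3.13, 0.251, 0.003]
ft_force: [0.5, 0.2, 0.5]
grip_width: 0.855
grip_force: 0.0
A:.03 [ 0.5505 -0.4158  0.03  ] d [-0.0026  0.0003  0.0044]
t 2.1 turn -0.001 tilt -0.9999961369357094 f [0.5 0.2 0.5] grip 0.8553167637605678 0.0
time: 2.7
position: [0.5531, -0.4149, 0.0338]
tool_rot: [3.129, 0.252, 0.003]
ft_force: [0.5, -1.0, 5.3]
grip_width: 0.657
grip_force: 25.0
```

Scaled: -0.13 m is -6.5, -0.115 m is -5.75.

```bash
echo '{"deltas":[[0,0,-0.75,0,0.5],[0,0,-2.25,0,0.5],[0,0,-4,0,0.5],[0,0,-5.75,0,0.5],[0,0,-6.5,0,0.5],[0,0,-6.5,0,0.5]]}' | python3 inch.py; python3 go.py p1:.16 p1:.032
```

```text
time: 3.3
position: [0.5533, -0.4141, 0.1649]
tool_rot: [3.129, 0.253, 0.004]
ft_force: [0.7, 0.3, -3.1]
grip_width: 0.657
grip_force: 25.0
p1:.16 [0.6194 0.1508 0.16  ] d [ 0.1559 -0.547   0.004 ]
p1:.032 [0.6194 0.1508 0.032 ] d [ 0.1555 -0.5473  0.132 ]
t 3.3 turn 0.0 tilt -0.9999940056009452 f [ 0.7  0.3 -3.1] grip 0.6565879907333645 24.998705462057842
```

Scaled: -0.547 m is -27.35, -0.54 m is -27.

```bash
echo '{"deltas":[[0.5,-1.25,0,0,0.5],[1.1,-3.5,0,0,0.5],[1.75,-5.75,0,0,0.5],[2.35,-8,0,0,0.5],[3,-10.25,0,0,0.5],[3.65,-12.5,0,0,0.5],[4.3,-14.75,0,0,0.5],[4.9,-17,0,0,0.5],[5.55,-19.25,0,0,0.5],[6.2,-21.5,0,0,0.5],[6.85,-23.75,0,0,0.5],[7.4,-25.75,0,0,0.5],[7.7,-27,0,0,0.5],[7.8,-27.35,0,0,0.5],[7.8,-27.35,0,0,0.5],[7.8,-27.35,0,0,0.5],[7.8,-27.35,0,0,0.5]]}' | python3 inch.py; python3 go.py p1:.032
python3 - <<'E'
import cv2,numpy as np
from vis import *
a=[ctrl.get_image(n)[y:y+200,x:x+200,::-1] for n,x,y in(("side",200,190),("top",190,150))]
cv2.imwrite("pics/p1.png",cv2.resize(np.hstack(a),None,fx=2,fy=2))
E
```

```text
time: 5.0
position: [0.6187, 0.1481, 0.1617]
tool_rot: [3.13, 0.247, -0.002]
ft_force: [0.3, -0.9, -3.5]
grip_width: 0.658
grip_force: 25.0
p1:.032 [0.6194 0.1508 0.032 ] d [ 0.0013 -0.0027  0.1297]
t 5.0 turn -0.003 tilt -0.9999977767511794 f [ 0.3 -0.9 -3.5] grip 0.6581958378504199 24.99864727637032
```

View pics/p1.png

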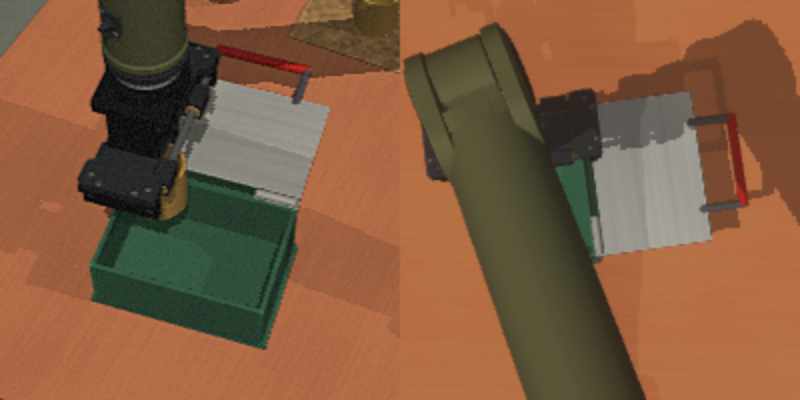

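The ring (side crop at about (172,195)) hangs over the far-x half of the bay, clear of the walls and the flap. Now I'll lower it slowly.

Scaled: 0.12 m is 6, 0.114 m is 5.7.

```bash
echo '{"deltas":[[0.05,-0.1,1.5,0,0.5],[0.05,-0.125,3.25,0,0.5],[0.05,-0.125,4.5,0,0.5],[0.05,-0.125,5.25,0,0.5],[0.05,-0.125,5.7,0,0.5],[0.05,-0.125,6,0,0.5],[0.05,-0.125,6,0,0.5],[0.05,-0.125,6,0,0.5],[0.05,-0.125,6,0,0.5]]}' | python3 inch.py; python3 go.py p1:.035
```

```text
time: 6.0
position: [0.6201, 0.1539, 0.0438]
tool_rot: [-3.131, -0.252, -0.003]
ft_force: [-0.1, 0.2, -2.5]
grip_width: 0.656
grip_force: 25.0
p1:.035 [0.6194 0.1508 0.035 ] d [-0.0012  0.003   0.0088]
t 6.0 turn 0.0 tilt -0.9999979024308708 f [-0.1  0.2 -2.5] grip 0.6556283444140326 24.99866510537686
```

Scaled: 0.006 m is 0.3, 0.004 m is 0.2.

```bash
echo '{"deltas":[[0,0.05,0.1,0,0.5],[0,0.1,0.2,0,0.5],[0,0.1,0.3,0,0.5],[0,0.1,0.3,0,0.5]]}' | python3 inch.py; echo '{"deltas":[[0,0,0.05,0,0.5],[0,0,0.1,0,0.5],[0,0,0.1,0,0.5]]}' | python3 inch.py
```

```text
time: 6.4
position: [0.6193, 0.1514, 0.036]
tool_rot: [3.131, 0.252, -0.001]
ft_force: [0.2, 0.5, -2.6]
grip_width: 0.657
grip_force: 25.0
time: 6.7
position: [0.6196, 0.1516, 0.0358]
tool_rot: [3.131, 0.252, -0.0]
ft_force: [-3.8, -0.7, 5.6]
grip_width: 0.659
grip_force: 25.0
```

Contact: the force has gone from -2.6 to +5.6 N at the expected height. I'll release partly open, to stay off the walls, and rise.

Scaled: -0.12 m is -6, -0.1 m is -5.

```bash
echo '{"deltas":[[0,0,0,0,0.7],[0,0,0,0,0.8],[0,0,0,0,0.8],[0,0,-0.25,0,0.8],[0,0,-1.5,0,0.8],[0,0,-3.5,0,0.8],[0,0,-5,0,0.8],[0,0,-6,0,0.8],[0,0,-6,0,0.8]]}' | python3 inch.py; python3 go.py B:.15
```

```text
time: 7.6
position: [0.6219, 0.1526, 0.1588]
tool_rot: [-3.131, -0.252, -0.011]
ft_force: [0.3, 0.2, 0.5]
grip_width: 0.802
grip_force: 0.0
B:.15 [ 0.5417 -0.3003  0.15  ] d [-0.1518  0.4342  0.0075]
t 7.6 turn 0.0 tilt -0.9999736503577558 f [0.3 0.2 0.5] grip 0.8020859785312953 0.0
```

Scaled: 0.434 m is 21.7, 0.424 m is 21.2.

```bash
echo '{"deltas":[[-0.5,1.5,0,0,0.9],[-1.3,3.75,0,0,0.9],[-2.1,6,0,0,0.9],[-2.9,8.25,0,0,0.9],[-3.65,10.5,0,0,0.9],[-4.45,12.75,0,0,0.9],[-5.25,15,0,0,0.9],[-6,17.25,0,0,0.9],[-6.8,19.5,0,0,0.9],[-7.4,21.2,0,0,0.9],[-7.55,21.7,0,0,0.9],[-7.55,21.7,0,0,0.9],[-7.55,21.7,0,0,0.9],[-7.55,21.7,0,0,0.9]]}' | python3 inch.py; python3 go.py B:.033
python3 - <<'E'
import cv2
from vis import *
im=ctrl.get_image("top")[190:300,200:350,::-1]; im2=ctrl.get_image("side")[250:370,235:365,::-1]
a=cv2.resize(im,(600,440))[:, :400]; b=cv2.resize(im2,(477,440))[:, :400]
cv2.imwrite("pics/p2.png",cv2.hconcat([a,b]))
E
```

```text
time: 9.0
position: [0.5409, -0.2981, 0.1543]
tool_rot: [-3.13, -0.258, -0.0]
ft_force: [-0.1, 0.0, -0.8]
grip_width: 0.899
grip_force: 0.0
B:.033 [ 0.5417 -0.3003  0.033 ] d [0.0004 0.0025 0.1213]
t 9.0 turn 0.004 tilt -0.9999991890441245 f [-0.1  0.  -0.8] grip 0.8992436321122566 0.0
```

View pics/p2.png

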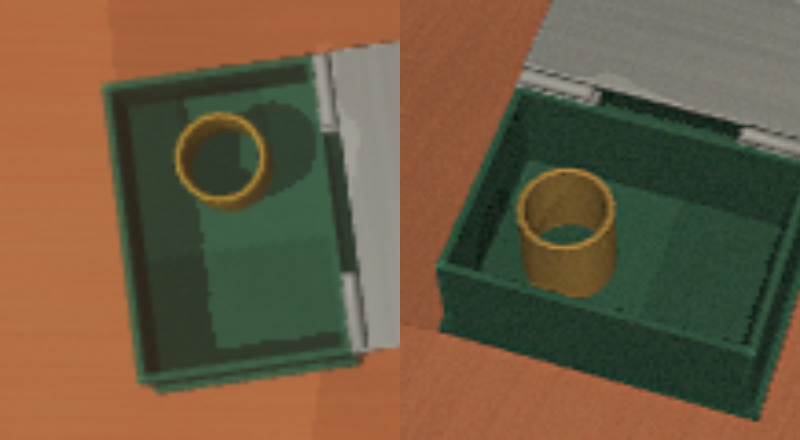

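The first ring stands upright in the bay, its rim at about (255,230) in top pixels, with ample room for the second. I'll go down on ring B.

```bash
echo '{"deltas":[[0,0.1,1.5,0,0.9],[0,0.1,3.25,0,0.9],[0,0.1,4.75,0,0.9],[0,0.1,5.65,0,0.9],[0,0.1,6,0,0.9],[0,0.1,6,0,0.9],[0,0.1,6,0,0.9]]}' | python3 inch.py; python3 go.py B:.034; echo '{"deltas":[[0,0,0,0,0.5],[0,0,0,0,0.5],[0,0,0,0,0.5],[0,0,0,0,0.5],[0,0,0,0,0.5],[0,0,0,0,0.5]]}' | python3 inch.py 25;echo '{"deltas":[[0,0,-0.75,0,0.5],[0,0,-2.25,0,0.5],[0,0,-4,0,0.5],[0,0,-5.75,0,0.5],[0,0,-6.5,0,0.5],[0,0,-6.5,0,0.5]]}' | python3 inch.py; python3 go.py p2:.16
```

```text
time: 9.8
position: [0.5414, -0.3028, 0.0358]
tool_rot: [3.13, 0.253, 0.003]
ft_force: [0.1, -0.3, 0.4]
grip_width: 0.897
grip_force: 0.0
B:.034 [ 0.5417 -0.3003  0.034 ] d [ 0.0007 -0.0025  0.0018]
t 9.8 turn 0.001 tilt -0.9999980777695339 f [ 0.1 -0.3  0.4] grip 0.8968271137035121 0.0
time: 10.4
position: [0.5407, -0.3026, 0.0353]
tool_rot: [-3.131, -0.252, -0.001]
ft_force: [-2.5, 1.9, 6.2]
grip_width: 0.67
grip_force: 25.0
time: 11.0
position: [0.5417, -0.3038, 0.1672]
tool_rot: [3.128, 0.252, 0.006]
ft_force: [0.8, -0.1, -3.1]
grip_width: 0.669
grip_force: 25.0
p2:.16 [0.5365 0.1373 0.16  ] d [ 0.0654 -0.4363  0.0058]
t 11.0 turn -0.0 tilt -0.9999872149646737 f [ 0.8 -0.1 -3.1] grip 0.6690320617010548 24.9997258451549
```

Scaled: 0.004 m is 0.2, -0.436 m is -21.8.

```bash
echo '{"deltas":[[0.2,-1.25,0,0,0.5],[0.5,-3.5,0,0,0.5],[0.85,-5.75,0,0,0.5],[1.2,-8,0,0,0.5],[1.55,-10.25,0,0,0.5],[1.85,-12.5,0,0,0.5],[2.2,-14.75,0,0,0.5],[2.55,-17,0,0,0.5],[2.9,-19.25,0,0,0.5],[3.15,-21,0,0,0.5],[3.25,-21.7,0,0,0.5],[3.275,-21.8,0,0,0.5],[3.275,-21.8,0,0,0.5],[3.275,-21.8,0,0,0.5],[3.275,-21.8,0,0,0.5]]}' | python3 inch.py; python3 go.py p2:.047
```

```text
time: 12.5
position: [0.5355, 0.1357, 0.1641]
tool_rot: [3.131, 0.247, -0.001]
ft_force: [0.3, -0.3, -2.4]
grip_width: 0.667
grip_force: 25.0
p2:.047 [0.5365 0.1373 0.047 ] d [ 0.0014 -0.0016  0.1171]
t 12.5 turn -0.003 tilt -0.9999993844257256 f [ 0.3 -0.3 -2.4] grip 0.6674806849268178 24.99960412606015
```

Scaled: 0.118 m is 5.9, 0.114 m is 5.7.

```bash
echo '{"deltas":[[0,-0.05,1.5,0,0.5],[0,-0.05,3.25,0,0.5],[0,-0.05,4.5,0,0.5],[0,-0.05,5.25,0,0.5],[0,-0.05,5.7,0,0.5],[0,-0.05,5.9,0,0.5],[0,-0.05,5.9,0,0.5],[0,-0.05,5.9,0,0.5]]}' | python3 inch.py; python3 go.py p2:.037;echo '{"deltas":[[0,0,0.1,0,0.5],[0,0,0.2,0,0.5],[0,0,0.25,0,0.5],[0,0,0.25,0,0.5]]}' | python3 inch.py
```

```text
time: 13.3
position: [0.536, 0.1392, 0.0477]
tool_rot: [-3.131, -0.252, -0.003]
ft_force: [0.6, 0.3, -3.2]
grip_width: 0.665
grip_force: 25.0
p2:.037 [0.5365 0.1373 0.037 ] d [0.0002 0.0019 0.0107]
t 13.3 turn -0.0 tilt -0.9999978099181165 f [ 0.6  0.3 -3.2] grip 0.6652600951373471 24.999721341082477
time: 13.7
position: [0.5349, 0.1389, 0.0414]
tool_rot: [3.131, 0.252, -0.0]
ft_force: [-0.8, 0.1, -2.9]
grip_width: 0.668
grip_force: 25.0
```

Scaled: 0.003 m is 0.15, 0.002 m is 0.1.

```bash
echo '{"deltas":[[0,0,0.05,0,0.5],[0,0,0.1,0,0.5],[0,0,0.15,0,0.5],[0,0,0.15,0,0.5]]}' | python3 inch.py; echo '{"deltas":[[0,0,0.05,0,0.5],[0,0,0.075,0,0.5],[0,0,0.075,0,0.5]]}' | python3 inch.py
```

```text
time: 14.1
position: [0.5349, 0.1389, 0.0383]
tool_rot: [3.131, 0.252, -0.001]
ft_force: [0.3, 0.2, -2.7]
grip_width: 0.668
grip_force: 25.0
time: 14.4
position: [0.5351, 0.139, 0.0373]
tool_rot: [3.131, 0.252, 0.0]
ft_force: [-1.6, -0.4, 0.4]
grip_width: 0.667
grip_force: 25.0
```

Contact (the weight came off at the expected height). Releasing.

Scaled: -0.12 m is -6, -0.1 m is -5.

```bash
echo '{"deltas":[[0,0,0.025,0,0.7],[0,0,0.025,0,0.8],[0,0,0.025,0,0.8],[0,0,-0.25,0,0.8],[0,0,-1.5,0,0.8],[0,0,-3.5,0,0.8],[0,0,-5,0,0.8],[0,0,-6,0,0.8],[0,0,-6,0,0.8]]}' | python3 inch.py; python3 go.py bar:.15
```

```text
time: 15.3
position: [0.5374, 0.1398, 0.1609]
tool_rot: [-3.131, -0.252, -0.011]
ft_force: [0.4, 0.8, -0.7]
grip_width: 0.804
grip_force: 0.0
bar:.15 [ 0.6193 -0.1106  0.15  ] d [0.0407 0.2602 0.0112]
t 15.3 turn 0.0 tilt -0.9999751447207554 f [ 0.4  0.8 -0.7] grip 0.8043535236413363 0.0
```

```bash
echo '{"deltas":[[0.3,1.5,0,0,0.4],[0.65,3.75,0,0,0.4],[1,6,0,0,0.4],[1.35,8.25,0,0,0.4],[1.65,10.5,0,0,0.4],[1.95,12.25,0,0,0.4],[2.05,12.9,0,0,0.4],[2.05,13,0,0,0.4],[2.05,13,0,0,0.4],[2.05,13,0,0,0.4],[2.05,13,0,0,0.4]]}' | python3 inch.py; python3 go.py bar:.064
python3 - <<'E'
import cv2
from vis import *
im=ctrl.get_image("top")[185:305,210:390,::-1]; im2=ctrl.get_image("side")[200:380,230:380,::-1]
cv2.imwrite("pics/p3.png",cv2.hconcat([cv2.resize(im,(400,267)),cv2.resize(im2,(222,267))]))
cv2.imwrite("pics/p3.png",cv2.hconcat([cv2.copyMakeBorder(cv2.resize(im,(400,267)),0,213,0,0,0),cv2.resize(im2,(400,480))]))
E
```

```text
time: 16.4
position: [0.617, -0.1087, 0.1572]
tool_rot: [-3.131, -0.257, -0.0]
ft_force: [-0.8, -0.5, -0.3]
grip_width: 0.4
grip_force: 0.0
bar:.064 [ 0.6193 -0.1106  0.064 ] d [0.0019 0.0023 0.0932]
t 16.4 turn 0.003 tilt -0.9999998845365607 f [-0.8 -0.5 -0.3] grip 0.3995524261120882 0.0
```

View pics/p3.png

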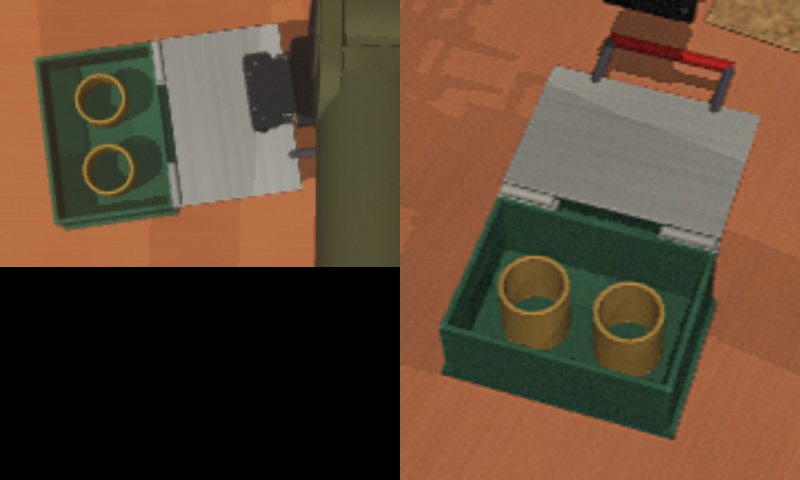

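Both rings stand upright in the bay (the two rims show side by side in both views), and the bar is clear and level. I'll go down astride the bar and close lightly.

```bash
echo '{"deltas":[[0.1,0.075,1.25,0,0.4],[0.1,0.075,2.75,0,0.4],[0.1,0.075,3.9,0,0.4],[0.1,0.075,4.5,0,0.4],[0.1,0.075,4.6,0,0.4],[0.1,0.075,4.6,0,0.4],[0.1,0.075,4.6,0,0.4]]}' | python3 inch.py; python3 go.py bar:.064; echo '{"deltas":[[0,0,0,0,0.1],[0,0,0,0,0.1],[0,0,0,0,0.1],[0,0,0,0,0.1],[0,0,0,0,0.1],[0,0,0,0,0.1],[0,0,0,0,0.1]]}' | python3 inch.py 8; python3 go.py bar:.064
```

```text
time: 17.2
position: [0.6205, -0.1123, 0.0666]
tool_rot: [3.131, 0.253, 0.004]
ft_force: [-0.3, -0.4, 0.7]
grip_width: 0.402
grip_force: 0.0
bar:.064 [ 0.6193 -0.1106  0.064 ] d [-0.0009 -0.0019  0.0026]
t 17.2 turn 0.0 tilt -0.9999968153746104 f [-0.3 -0.4  0.7] grip 0.4024264464189732 0.0
time: 17.9
position: [0.6192, -0.1097, 0.0655]
tool_rot: [-3.129, -0.255, 0.001]
ft_force: [-1.4, 4.9, 4.6]
grip_width: 0.132
grip_force: 8.0
bar:.064 [ 0.6193 -0.1106  0.064 ] d [-0.0001  0.0009  0.0015]
t 17.9 turn 0.002 tilt -0.9999967750824594 f [-1.4  4.9  4.6] grip 0.13201395821081768 7.999749630689621
```

The grip is on the bar (opening 11.5 mm). I'll swing along the 186 mm arc to near upright at about 1 rad/s.

```bash
echo '{"deltas":[[0,0,-0.45,0,0.1],[0,-0.1,-1.4,0,0.1],[0,-0.3,-2.3,0,0.1],[0,-0.55,-3.2,0,0.1],[0,-0.925,-4.05,0,0.1],[0,-1.35,-4.85,0,0.1],[0,-1.9,-5.625,0,0.1],[0,-2.5,-6.35,0,0.1],[0,-3.15,-7,0,0.1],[0,-3.9,-7.55,0,0.1],[0,-4.675,-8.05,0,0.1],[0,-5.5,-8.5,0,0.1],[0,-6.35,-8.825,0,0.1],[0,-7.25,-9.075,0,0.1],[0,-8.175,-9.225,0,0.1],[0,-9,-9.3,0,0.1],[0,-9.1,-9.3,0,0.1],[0,-9.1,-9.3,0,0.1]]}' | python3 inch.py; python3 - <<'E'
import cv2,subprocess
from vis import *
im=ctrl.get_image("top")[165:305,200:400,::-1]; im2=ctrl.get_image("side")[150:380,200:390,::-1]
cv2.imwrite("pics/p4.png",cv2.hconcat([cv2.copyMakeBorder(cv2.resize(im,(400,280)),0,204,0,0,0),cv2.resize(im2,(400,484))]))
from go import H,Y
p=ctrl.get_state()["position"];g=p+[0,0,.019];print("y",(g-H)@Y,"z",g[2]-.082,"radius",np.hypot((g-H)@Y,g[2]-.082))
E
```

```text
time: 19.7
position: [0.5901, 0.0687, 0.2521]
tool_rot: [-3.131, -0.255, -0.001]
ft_force: [-1.8, -1.3, 7.2]
grip_width: 0.129
grip_force: 8.0
t 19.8 turn 0.0 tilt -0.9999996534271399 f [-2.2 -0.9  6.6] grip 0.12987486597478953 8.00053820014
y -0.005566062698642024 z 0.1890102574162602 radius 0.18909219566794966
```

View pics/p4.png

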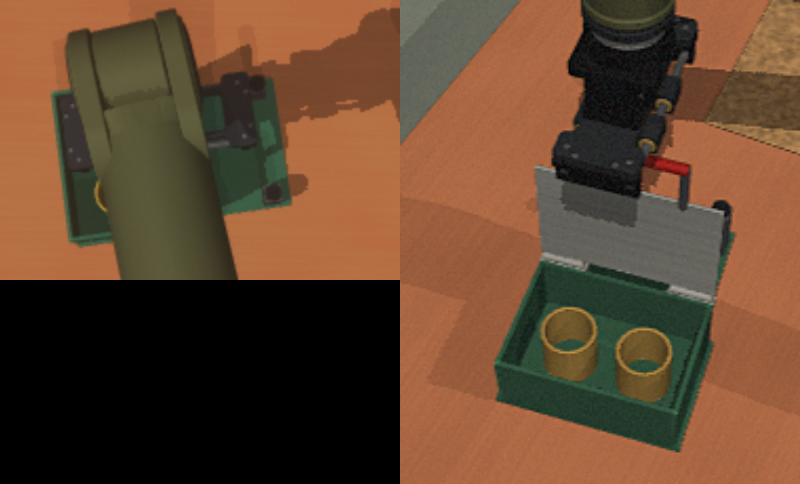

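The flap is upright, held by the bar (red end at (668,165) in the crop), and both rings are still standing. I'll lower it on the far side at no more than 1 rad/s, stopping short of shut.

```bash
echo '{"deltas":[[0,-0.6,0,0,0.1],[0,-1.125,0.05,0,0.1],[0,-2.05,0.2,0,0.1],[0,-2.95,0.4,0,0.1],[0,-3.825,0.725,0,0.1],[0,-4.65,1.15,0,0.1],[0,-5.45,1.625,0,0.1],[0,-6.2,2.175,0,0.1],[0,-6.875,2.825,0,0.1],[0,-7.5,3.525,0,0.1],[0,-8.025,4.275,0,0.1],[0,-8.5,5.075,0,0.1],[0,-8.875,5.925,0,0.1],[0,-9.15,6.8,0,0.1],[0,-9.3,7.25,0,0.1],[0,-9.375,7.725,0,0.1],[0,-9.425,8,0,0.1],[0,-9.425,8.175,0,0.1],[0,-9.425,8.175,0,0.1]]}' | python3 inch.py; python3 - <<'E'
from vis import *
from go import H,Y
p=ctrl.get_state()["position"];g=p+[0,0,.019];print("y",(g-H)@Y,"z",g[2]-.082,"angle",np.arctan2(g[2]-.085,(g-H)@Y))
E
```

```text
time: 21.7
position: [0.5597, 0.2554, 0.0867]
tool_rot: [-3.128, -0.253, -0.0]
ft_force: [1.3, 6.3, -0.3]
grip_width: 0.126
grip_force: 8.0
t 21.7 turn 0.001 tilt -0.9999959129474668 f [ 1.3  6.3 -0.3] grip 0.12591321491940485 8.013213485246524
y 0.18481751992795611 z 0.023744298823819426 angle 0.1117742370840978
```

Still gripped, about 0.12 rad from shut. I'll finish in small steps until the stop shows in the force.

```bash
echo '{"deltas":[[0,0,0.2,0,0.1],[0,0,0.4,0,0.1],[0,0,0.6,0,0.1],[0,0,0.8,0,0.1],[0,0,0.95,0,0.1],[0,0,1.05,0,0.1],[0,0,1.05,0,0.1],[0,0,1.05,0,0.1]]}' | python3 inch.py;echo '{"deltas":[[0,0,0.1,0,0.1],[0,0,0.2,0,0.1],[0,0,0.25,0,0.1],[0,0,0.25,0,0.1]]}' | python3 inch.py
```

```text
time: 22.5
position: [0.5595, 0.2573, 0.0664]
tool_rot: [-3.126, -0.255, -0.002]
ft_force: [0.3, 9.4, -1.8]
grip_width: 0.128
grip_force: 8.0
time: 22.9
position: [0.5595, 0.2574, 0.0613]
tool_rot: [-3.126, -0.255, -0.002]
ft_force: [0.7, 8.8, -2.0]
grip_width: 0.131
grip_force: 8.0
```

```bash
echo '{"deltas":[[0,0,0.05,0,0.1],[0,0,0.1,0,0.1],[0,0,0.15,0,0.1],[0,0,0.15,0,0.1]]}' | python3 inch.py;echo '{"deltas":[[0,0,0.05,0,0.1],[0,0,0.1,0,0.1],[0,0,0.15,0,0.1],[0,0,0.15,0,0.1]]}' | python3 inch.py; python3 - <<'E'
import cv2
from vis import *
im=ctrl.get_image("top")[165:305,200:400,::-1]; im2=ctrl.get_image("side")[200:390,190:390,::-1]
cv2.imwrite("pics/p5.png",cv2.hconcat([cv2.resize(im,(400,280)),cv2.resize(im2,(400,280))]))
E
```

```text
time: 23.3
position: [0.5595, 0.2575, 0.0584]
tool_rot: [-3.126, -0.255, -0.002]
ft_force: [0.5, 9.3, -2.0]
grip_width: 0.13
grip_force: 8.0
time: 23.7
position: [0.5597, 0.2576, 0.0572]
tool_rot: [-3.126, -0.255, -0.003]
ft_force: [-3.2, 7.5, 6.8]
grip_width: 0.123
grip_force: 7.5
```

View pics/p5.png

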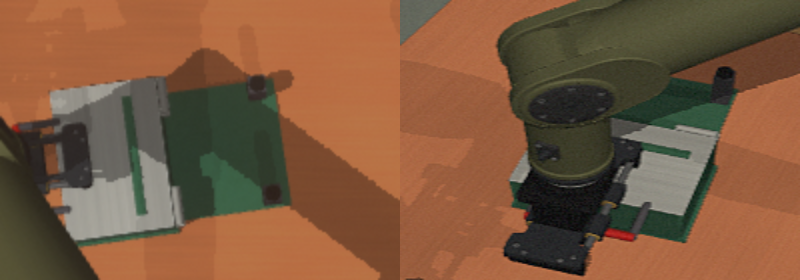

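The flap lies over the bay, and the force flipped to +6.8 N, so it is on its stop. I'll let go, rise clear and check.

Scaled: 0.37 m is 18.5, 0.345 m is 17.25.

```bash
echo '{"deltas":[[0,0,0,0,0.2],[0,0,0,0,0.4],[0,0,0,0,0.4],[0,0,0,0,0.4],[0,0,-0.5,0,0.4],[0,0,-2,0,0.4],[0,0,-4,0,0.4],[0,0,-6,0,0.4],[0,1.5,-7.5,0,0.4],[0,3.75,-8,0,0.4],[0,6,-8,0,0.4],[0,8.25,-8,0,0.4],[0,10.5,-8,0,0.4],[0,12.75,-8,0,0.4],[0,15,-8,0,0.4],[0,17.25,-8,0,0.4],[0,18.5,-8,0,0.4],[0,18.5,-8,0,0.4],[0,18.5,-8,0,0.4]]}' | python3 inch.py; python3 - <<'E'
import cv2
from vis import *
S={};o=[]
for n,x,y in(("side",200,230),("top",180,160)):
    im=ctrl.get_image(n)[:,:,::-1].copy(); h=cv2.cvtColor(im,cv2.COLOR_BGR2HSV)
    m=((h[...,0]<4)|(h[...,0]>176))&(h[...,1]>170)&(h[...,2]>70)
    k,l,st,c=cv2.connectedComponentsWithStats(m.astype(np.uint8)); i=1+np.argmax(st[1:,4]); S[n]=c[i]; print(n,st[i])
    o.append(cv2.resize(im[y:y+150,x:x+200],(400,300)))
cv2.imwrite("pics/p6.png",cv2.hconcat(o)); print("bar",tri(S["side"],S["top"]))
E
```

```text
time: 25.7
position: [0.6191, -0.1123, 0.2158]
tool_rot: [-3.131, -0.25, 0.0]
ft_force: [0.9, 1.4, -0.2]
grip_width: 0.399
grip_force: 0.0
side [252 344  55  20 317]
top [206 227   9  47 160]
bar [0.55983739 0.25778064 0.08370953]
```

View pics/p6.png

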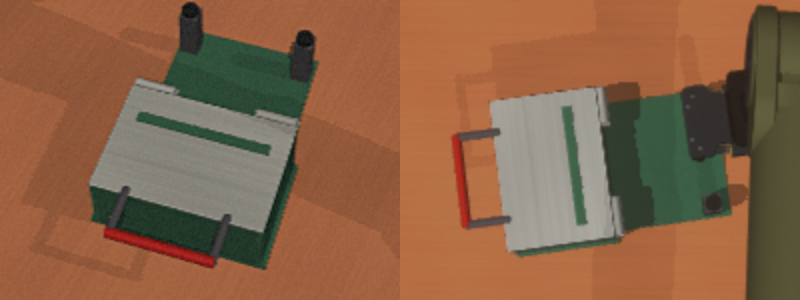

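The flap lies flat on the bay. The bar is at z = 0.084, the same as when it lay level and open, and the gripper is clear. Handing in.

```bash
python3 -c "
from bench import ctrl
print(ctrl.close_job())"
```

```text
the job is handed in; nothing more can be done
None
```

Both rings stand upright in the bay and the flap lies shut over them, let go; the job was handed in with about 26 of the 72 s used, and the hand-in returned no verdict.

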